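# Switch on the red-guarded lamp tester

### The arm

A 6-joint arm with a two-finger parallel gripper is mounted at the origin on the work surface; the furniture and walls round the work are solid. World frame = base frame: x ahead of the robot, y to its left, z up, the work surface at z = 0. Lengths are in mm, angles in rad, forces in N, time in s.
With the tool pointing down it reaches from about 350 to 850 mm from the base axis. Payload 8.1 kg.
Tool frame: the origin (TCP) lies midway between the tips of the shut fingers; the grasp point (between the pads) lies 19 mm behind it; z points along the fingers, y is the line along which they close (so a half turn about z gives the same grasp; the last joint's range is limited). The gripper opens to 85 mm and grips with 20 to 120 N. Pads are 22 mm wide; open, the fingers measure 114 mm over their backs; the gripper's body (76 mm by 85 mm) begins 54 mm behind the grasp point. The pads swing forward as they close: fully open they stand 13 mm farther back than shut.
Start: joints at [1.183, 0.13, 1.488, -0, 1.523, -0.085], TCP at [178.895, 572.715, 231.292] pointing down, gripper open.
Joint ranges: [-2.96, 2.96], [-0.89, 2.26], [0.02, 2.5], [-1.34, 4.48], [0, 2.73], [-2.66, 2.66]. Speed limits (rad/s): [2.39, 2.39, 2.79, 3.14, 3.14, 3.14].

### API

Orientations are given as a unit quaternion [x, y, z, w].
In Python, from cell import observe, vision, hand_in gives the robot as it stands.
- The arm moves only by the tool step_arm, never from a script. Its argument "series" is one flat list of numbers, 5 for each row, row after row: the shift along the tool's x, y, z in m, then the turn about the tool's z in rad, then the finger opening in m, from 0 to 0.0854. In form: [tx, ty, tz, twist, hand, tx, ty, tz, twist, hand, ...]. A call has exactly 8 rows; each row is the pose to reach, as a shift and turn from the pose commanded when the call began, along the tool's axes at that moment; what a row does not reach only later rows make up. A row lasts 1/8 s, in which the tool goes at most 62.5 mm and 10.7 degrees, less where a joint would pass 70% of its speed; a pose out of reach is approached as far as the arm can. A call with a gripper value outside its range is refused whole. The fingers move at their own pace and stop on an object; the grip force is fixed at half the most. Time passes only in rows, so rows that repeat a pose let the fingers close, or fill a call up. It gives the time, the measured TCP pose, the force, the opening and the grip force at its end, in the units of the state.
- observe(): the state, without advancing time (a new reading comes with each control period).
- vision.read_camera(name): name is "side" or "top"; returns a dict with "pixels" (480x640x3 uint8, red, green, blue), "vertical_fov" (degrees; the focal length in pixels is half the picture's height over the tangent of half this angle, whatever the lens; pixels are square), "cx", "cy" (the principal point, pixels), "position" and "attitude" of the camera in the world. Camera axes: x right, y down, z forward; pixel columns grow to the right and rows downward; lengths in mm; the calibration is good to about 2 mm. A picture is of the moment at which its call begins. There is no depth.
- hand_in(): hands the job in; it is judged then, once.
The state is a dict: "clock": time; "joints": joint angles; "joint_velocities": joint speeds; "tau": joint torques, N m; "tool_pos": TCP position; "eef_rot": TCP orientation; "contact_force": force on the tool from outside, world axes, zero at the start; "wrist_torque": the same for the moment, N m; "opening": finger opening in mm; "grip_force": force on a finger pad.
Only numpy, scipy, OpenCV 4.12 (cv2) and the standard library are available. Lean on these libraries where they do the work, as an engineer would, in place of code of your own. Each camera call takes 0.05 s, during which the arm holds its last target. There are 200 camera calls.

### The job

Switch on the lamp test box with the red guard, gently, by pushing with a fingertip only: swing the red guard up and back until it rests open, flip the toggle beneath it fully over to the back, then tip the guard forward so that it is shut over the toggle again. The boxes just stand on the table: do not shove or lift either of them, leave the yellow-guarded box off with its guard shut, and leave the things lying around where they are.

Things in the scene. Friction and masses are not known exactly. Their poses are not given: they have to be found in the camera images.
- red_unit: loose grey test box 130 x 90 mm, 45 mm high to its aluminium top, about 2.5 kg, on rubber feet, with the red guard. Origin: centre of the underside; z up; +x from its front (guard lip, roughly facing the robot) to its back (guard hinge). In mm: hinge axis along y at x = 20, z = 58, cheeks to y = +-29, z = 63; toggle pivot x = -5, z = 46; green lens 6 high on the top at x = -45, y = 30
- red_guard (a joint): red guard, rad: 0 shut, grows as the lip goes up and back, stop at 1.3. 40 g, nearly frictionless, balances at about 0.64: below 0.55 it drops shut by itself, above 0.75 it falls open and stays. A channel 44 mm wide, open in front; shut, its flat top is 96 mm above the table, box x = -24 to 25. Open: push the lip up and toward box +x; shut: push it from behind, up and toward -x
- red_guard_lip (a point): middle of the top edge of the red guard's lip, a tab 40 mm wide, 3 mm thick, standing up 24 mm from the front edge of the guard's flat top. Shut: at x = -28, z = 118 mm in the box's frame, tilted slightly forward. Fully open: at about x = 65, z = 120 mm, leaning back; then the guard's side walls, at y = +-19 to 22, reach forward to x = 8 mm
- red_toggle (a joint): the red box's toggle, rad: 0 to 0.06 off, leaning to the box's front; 0.6 on, leaning to the back (stop). Moves at about 1 N at its tip, stays where it is left. A steel bat 6 to 12 mm thick, 38 mm long from pivot to tip; both ways it clears the shut guard's top by 8 mm
- red_toggle_tip (a point): tip of the red toggle's bat. Off: x = -16, z = 82 mm in the box's frame; on: x = +6, z = 82 mm
- yellow_unit: loose grey test box 130 x 90 mm, 45 mm high to its aluminium top, about 2.5 kg, on rubber feet, with the yellow guard. Origin: centre of the underside; z up; +x from its front (guard lip, roughly facing the robot) to its back (guard hinge). In mm: hinge axis along y at x = 20, z = 58, cheeks to y = +-29, z = 63; toggle pivot x = -5, z = 46; green lens 6 high on the top at x = -45, y = 30
- yellow_guard (a joint): yellow guard, rad: 0 shut, grows as the lip goes up and back, stop at 1.3. 40 g, nearly frictionless, balances at about 0.64: below 0.55 it drops shut by itself, above 0.75 it falls open and stays. A channel 44 mm wide, open in front; shut, its flat top is 96 mm above the table, box x = -24 to 25. Open: push the lip up and toward box +x; shut: push it from behind, up and toward -x
- yellow_guard_lip (a point): middle of the top edge of the yellow guard's lip, a tab 40 mm wide, 3 mm thick, standing up 24 mm from the front edge of the guard's flat top. Shut: at x = -28, z = 118 mm in the box's frame, tilted slightly forward. Fully open: at about x = 65, z = 120 mm, leaning back; then the guard's side walls, at y = +-19 to 22, reach forward to x = 8 mm
- yellow_toggle (a joint): the yellow box's toggle, rad: 0 to 0.06 off, leaning to the box's front; 0.6 on, leaning to the back (stop). Moves at about 1 N at its tip, stays where it is left. A steel bat 6 to 12 mm thick, 38 mm long from pivot to tip; both ways it clears the shut guard's top by 8 mm
- yellow_toggle_tip (a point): tip of the yellow toggle's bat. Off: x = -16, z = 82 mm in the box's frame; on: x = +6, z = 82 mm
- lamp_module: bystander: white strip with three lamp chips and short red and black leads, 15 x 102 x 8 mm, lying flat, long axis y; origin centre of the underside
- glue_bottle: bystander: white glue bottle with red nozzle, diameter 34, 100 mm high, standing; origin centre of the underside
- screwdriver: bystander: screwdriver with red handle, 26 x 191 x 26 mm, lying, long axis y; origin centre of the underside
- tape_clear: bystander: roll of clear tape, diameter 94, 24 mm high, lying flat; origin centre of the underside. (Black-sided acrylic letters 16 to 18 mm high, not listed, lie about the table too and do not move)
There are look-alikes about, which are no part of the job. What is shaped like the yellow_unit but blue is not meant.

How it is judged:
By the outcome, as a careful person would: the job done as asked, in the order asked, and still so for the second after the job is handed in, with the robot touching nothing.
It also fails if it takes over 58 s, if anything falls off the work surface, if the arm or the gripper's body presses on something with over 40 N, if the wrist force passes 120 N, or if a joint passes its speed limit or range.

## Working session

There is one attempt and no reset: what is moved stays moved. The work goes in short steps, Python scripts to look and compute and a tool call to move; the robot and the scene stay as the last step left them, time stands still between calls to the robot, and variables do not carry over. Pictures are saved under pics/ and viewed, at most 12 in all, crops included, and the job is handed in when it is done.

Besides the shell and the picture viewer there is one more tool, called after ">>>" by a JSON object that holds its "op" and its "data", one argument or row to a line. step_arm: Moves the arm, as the interface text tells. Its arguments: {"type":"object","properties":{"series":{"type":"array"}},"required":["series"]}

```bash
ls; mkdir -p pics
python3 - <<'E'
from cell import observe, vision
import cv2, numpy as np, pickle
s=observe(); print(s)
for n in("side","top"):
    c=vision.read_camera(n); pickle.dump(c,open(n+'.pkl','wb'))
    cv2.imwrite(f'pics/{n}0.png',c["pixels"][:,:,::-1]); print(n,{k:v for k,v in c.items() if k!='pixels'})
E
```

```text
pics
{'clock': 0.0, 'joints': array([ 1.18260360e+00,  1.31152427e-01,  1.48926448e+00,  7.52933674e-06,
        1.52296827e+00, -8.53965571e-02]), 'joint_velocities': array([-2.94676131e-04, -5.08870625e-05, -9.46012553e-04, -3.08553617e-03,
       -1.52400937e-03, -3.24948722e-05]), 'tau': array([-1.41952998e-03, -5.69399714e+01, -5.00551558e+01, -4.97617439e-04,
        1.50327216e-02, -3.68402183e-06]), 'tool_pos': array([178.68691439, 572.21956503, 230.25775738]), 'eef_rot': array([ 1.50820495e-01,  9.88560759e-01, -8.70366007e-04, -2.13906643e-04]), 'contact_force': array([0.05054707, 0.38593109, 1.15649057]), 'wrist_torque': array([ 0.01096852, -0.00548056, -0.02611238]), 'grip_force': 0.0, 'opening': 85.24989167814347}
side {'vertical_fov': 46.49612363926372, 'cx': 318.35149369777804, 'cy': 245.9899926740544, 'position': array([ 283.66776499, 1220.76569969,  773.53131044]), 'attitude': array([-0.06798   ,  0.85870367, -0.50650215,  0.03824004])}
top {'vertical_fov': 54.29043835346054, 'cx': 319.11602809272364, 'cy': 236.284616830029, 'position': array([ 323.11536751,   11.11602138, 1481.92840321]), 'attitude': array([-0.70058861,  0.7122684 , -0.02261711,  0.03657594])}
```

View pics/side0.png

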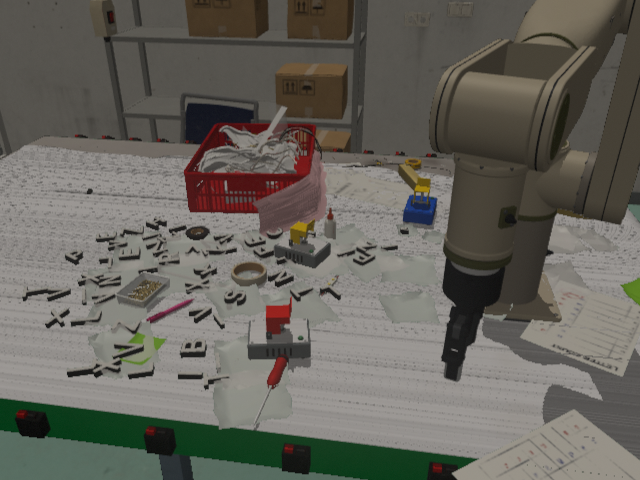

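View pics/top0.png

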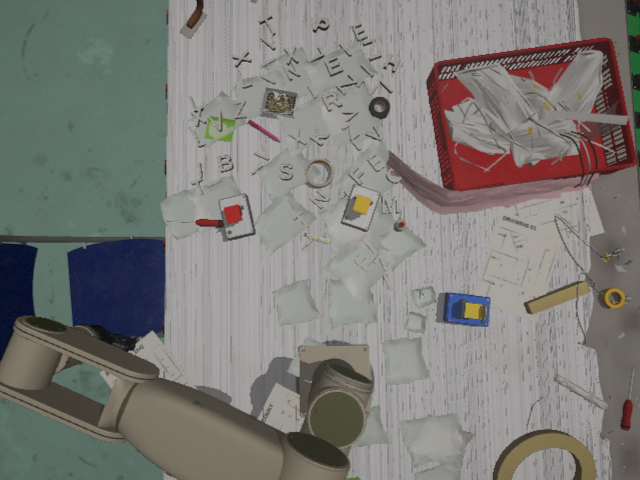

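The side view shows the red box at about (279,335), with the screwdriver at (275,375) to its left, and the yellow box at (302,245). In the top view the red box is at (236,216), the yellow at (360,207), and the blue look-alike at (467,310). I'll zoom in on the red box in both views.

```bash
cat > h.py <<'E'
import numpy as np, cv2, pickle
from scipy.spatial.transform import Rotation as R
def f(c): return 240/np.tan(np.radians(c['vertical_fov']/2))
def ray(c,u,v):
    d=R.from_quat(c['attitude']).apply([(u-c['cx'])/f(c),(v-c['cy'])/f(c),1]); return np.array(c['position']),d/np.linalg.norm(d)
def plane(c,u,v,z):
    p,d=ray(c,u,v); return p+d*(z-p[2])/d[2]
def tri(c1,a,c2,b):
    p,d=ray(c1,*a);q,e=ray(c2,*b)
    t=np.linalg.lstsq(np.c_[d,-e],q-p,rcond=None)[0]
    x,y=p+d*t[0],q+e*t[1]; return (x+y)/2,np.linalg.norm(x-y)
def proj(c,P):
    q=R.from_quat(c['attitude']).inv().apply(np.array(P,float)-c['position']); return np.c_[q[...,0]/q[...,2]*f(c)+c['cx'],q[...,1]/q[...,2]*f(c)+c['cy']] if q.ndim>1 else (q[0]/q[2]*f(c)+c['cx'],q[1]/q[2]*f(c)+c['cy'])
def load(n): return pickle.load(open(n+'.pkl','rb'))
E
python3 - <<'E'
from h import *
t,s=load('top'),load('side')
a=cv2.resize(t['pixels'][180:255,185:285],None,fx=6,fy=6,interpolation=cv2.INTER_CUBIC)
b=cv2.resize(s['pixels'][290:390,235:325],None,fx=6,fy=6,interpolation=cv2.INTER_CUBIC)
cv2.imwrite('pics/a.png',a[:,:,::-1]);cv2.imwrite('pics/b.png',b[:,:,::-1])
for n,c,(u0,v0,u1,v1) in(('top',t,(185,180,285,255)),('side',s,(235,290,325,390))):
    h=cv2.cvtColor(c['pixels'],cv2.COLOR_RGB2HSV)
    m=((h[...,0]<8)|(h[...,0]>172))&(h[...,1]>150)&(h[...,2]>60)
    g=(h[...,0]>45)&(h[...,0]<85)&(h[...,1]>90)
    for nm,k in(('red',m),('grn',g)):
        k=k.astype(np.uint8); mm=np.zeros_like(k);mm[v0:v1,u0:u1]=k[v0:v1,u0:u1]
        nn,l,st,ce=cv2.connectedComponentsWithStats(mm)
        for i in range(1,nn):
            if st[i,4]>3: print(n,nm,st[i],ce[i].round(1), [np.round(x,1).tolist() for x in cv2.minAreaRect(np.argwhere(l==i)[:,::-1].astype(np.float32))[:2]],cv2.minAreaRect(np.argwhere(l==i)[:,::-1].astype(np.float32))[2])
print(plane(t,236,216,45))
E
```

```text
top red [224 205  17  19 235] [232.6 213.7] [[232.9, 213.7], [16.1, 15.5]] 77.47119140625
top red [196 219  22   7 127] [206.7 222.2] [[206.5, 222.0], [6.0, 21.0]] 90.0
side red [266 297  26  37 561] [277.1 316.6] [[278.5, 315.0], [36.0, 25.0]] 90.0
side red [267 357  20  32 296] [276.4 371.1] [[276.2, 372.1], [10.8, 32.3]] 25.016895294189453
[511.62626956 295.55696702  45.        ]
```

View pics/a.png

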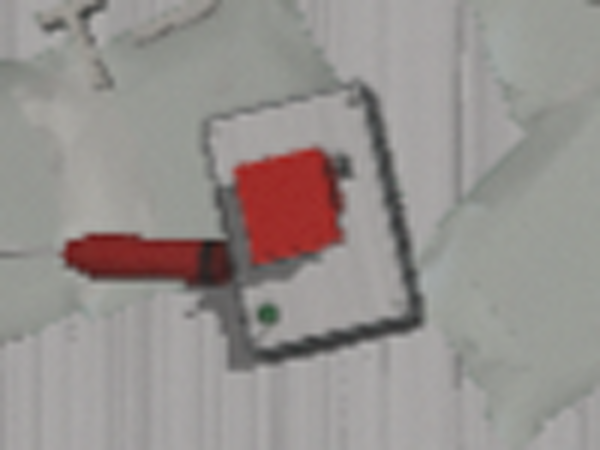

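View pics/b.png

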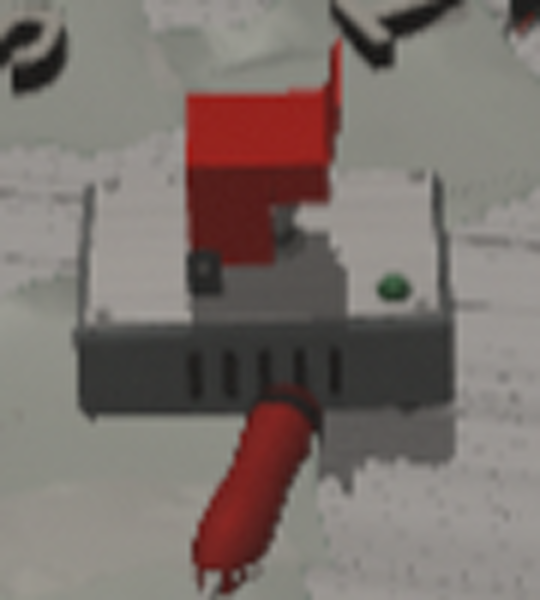

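The crops show the red unit clearly. The top crop gives the plate corners at about (205,120), (362,88), (412,318) and (255,352), with the lens at (267,314). The side crop gives the corners at (83,325), (450,318), (437,175) and (92,183), with the lens at (394,287). The screwdriver lies right against the box's +y side.

Run:
```python
from h import *
from scipy.optimize import least_squares
t,s=load('top'),load('side')
loc=np.array([[65,45,45],[65,-45,45],[-65,-45,45],[-65,45,45],[-45,30,48]],float)
A=(np.array([[205,120],[362,88],[412,318],[255,352],[267,314]])+.5)/6-.5+[185,180]
B=(np.array([[83,325],[92,183],[437,175],[450,318],[394,287]])+.5)/6-.5+[235,290]
for n,l,a,b in zip('abcdL',loc,A,B): print(n,tri(t,a,s,b),plane(t,*a,l[2]).round(1),plane(s,*b,l[2]).round(1))
W=lambda p:(R.from_euler('z',p[2]).apply(loc)+[p[0],p[1],0])
for tag,k in(('both',(1,1)),('top',(1,0)),('side',(0,1))):
    r=least_squares(lambda p:np.r_[k[0]*(proj(t,W(p))-A).ravel(),k[1]*(proj(s,W(p))-B).ravel()],[510,295,.2])
    print(tag,r.x,np.sqrt(np.mean(r.fun**2)))
    if tag=='both': P=r.x; np.save('red.npy',P)
w=lambda q:R.from_euler('z',P[2]).apply(q)+[P[0],P[1],0]
for n,q in(('lip shut',[-28,0,118]),('toptogg',[-16,0,82])): print(n,w(q).round(1),np.round(proj(t,w(q)),1),np.round(proj(s,w(q)),1))
print(plane(t,*( (np.array([330,160])+.5)/6-.5+[185,180]),96))
```

```text
a (array([563.82895877, 349.53798442,  44.30399637]), np.float64(0.8326183345810364)) [564.1 349.5  45. ] [563.1 350.4  45. ]
b (array([581.00844875, 268.31382638,  42.37858621]), np.float64(2.3591865469152937)) [579.4 267.6  45. ] [581.2 271.6  45. ]
c (array([459.40683267, 242.58985913,  41.78726008]), np.float64(0.21685856665446673)) [459.  242.1  45. ] [458.7 246.9  45. ]
d (array([441.91073183, 323.69925634,  42.53772169]), np.float64(2.2314778721760766)) [442.8 323.3  45. ] [440.3 326.8  45. ]
L (array([461.87100353, 316.49021788,  47.65966181]), np.float64(0.5116620880589825)) [462.1 316.4  48. ] [461.5 316.9  48. ]
both [5.11360598e+02 2.96688627e+02 2.08074324e-01] 1.0905275614780756
top [5.11552524e+02 2.95722394e+02 2.03114425e-01] 0.6936456979523611
side [5.11105578e+02 2.97814913e+02 2.11918096e-01] 0.8074737412826716
lip shut [484.  290.9 118. ] [232.7 222.2] [291.4 301.4]
toptogg [495.7 293.4  82. ] [234.3 219.7] [286.  315.8]
[534.18613721 274.65393612  96.        ]
```

Box pose is about (511.4, 296.4), yaw 0.207 rad, and the lens triangulates to z = 47.7, which agrees. I'll move to a point in front of the lip with the fingers shut and the tool y axis along the box's y.

>>> {"op": "step_arm", "data": {
  "series": [-0.027, -0.016, 0, -0.05, 0, -0.075, -0.043, 0.01, -0.12, 0, -0.127, -0.072, 0.025, -0.2, 0, -0.178, -0.102, 0.04, -0.28, 0, -0.23, -0.131, 0.055, -0.36, 0, -0.281, -0.161, 0.07, -0.43, 0, -0.319, -0.182, 0.078, -0.48, 0, -0.343, -0.196, 0.08, -0.51, 0]
}}

```text
clock: 1.1
tool_pos: [448.4, 281.1, 150.0]
eef_rot: [-0.103, 0.995, -0.0, -0.001]
contact_force: [0.2, 0.3, 0.2]
opening: -0.1
grip_force: 0.0
```

```bash
cat >> h.py <<'E'
def st():
    from cell import observe
    s=observe(); P=np.load('red.npy'); B=R.from_euler('z',P[2]); T=R.from_quat(s['eef_rot'])
    q=B.inv().apply(s['tool_pos']-[P[0],P[1],0]); M=(B.inv()*T).as_matrix()
    print('t',round(s['clock'],2),'box xyz',q.round(1),'toolx',M[:,0].round(3),'z',M[:,2].round(3),'F(box)',B.inv().apply(s['contact_force']).round(2),'open',round(s['opening'],1))
def snap(n):
    from cell import vision
    c=vision.read_camera(n); pickle.dump(c,open(n+'.pkl','wb')); return c
def crop(c,u0,v0,u1,v1,k): return cv2.resize(c['pixels'][v0:v1,u0:u1,::-1],None,fx=k,fy=k,interpolation=cv2.INTER_CUBIC)
E
python3 - <<'E'
from h import *
P=np.load('red.npy');P[:]=[511.4,296.4,.207];np.save('red.npy',P)
st()
c=snap('side'); a=crop(c,220,230,345,390,3.7); cv2.imwrite('pics/c.png',a)
E
```

```text
t 1.1 box xyz [-64.8  -2.  150. ] toolx [-1.     0.     0.002] z [-0.002 -0.001 -1.   ] F(box) [0.26 0.28 0.22] open -0.1
```

View pics/c.png

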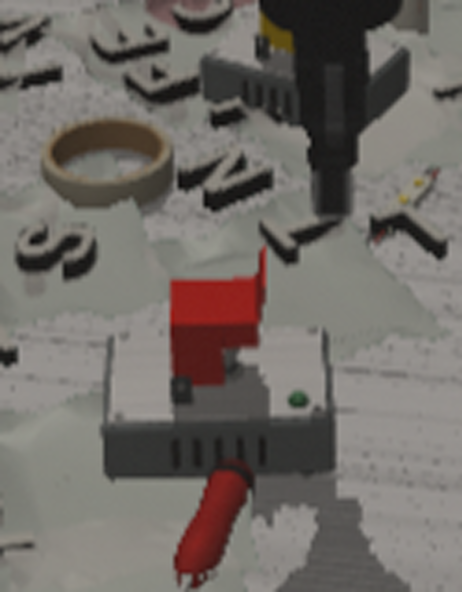

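The fingertip is in front of and above the lip: lip top at crop (263,250), tip at (332,210). I'll lower it, then push back slowly.

>>> {"op": "step_arm", "data": {
  "series": [0, 0.002, 0.012, 0, 0, 0, 0.002, 0.026, 0, 0, 0, 0.002, 0.036, 0, 0, 0, 0.002, 0.038, 0, 0, -0.005, 0.002, 0.038, 0, 0, -0.01, 0.002, 0.038, 0, 0, -0.014, 0.002, 0.038, 0, 0, -0.016, 0.002, 0.038, 0, 0]
}}

```text
clock: 2.15
tool_pos: [463.6, 288.7, 113.6]
eef_rot: [-0.103, 0.995, 0.0, 0.0]
contact_force: [0.4, -0.0, -0.0]
opening: 0.2
grip_force: 0.0
```

>>> {"op": "step_arm", "data": {
  "series": [-0.003, 0, 0, 0, 0, -0.007, 0, 0, 0, 0, -0.012, 0, 0, 0, 0, -0.017, 0, 0, 0, 0, -0.022, 0, 0, 0, 0, -0.027, 0, 0, 0, 0, -0.03, 0, 0, 0, 0, -0.032, 0, 0, 0, 0]
}}

```text
clock: 3.15
tool_pos: [494.6, 295.2, 113.2]
eef_rot: [-0.103, 0.995, -0.0, -0.0]
contact_force: [-0.6, 0.4, -0.1]
opening: 0.0
grip_force: 0.1
```

Run:
```python
from h import *
st()
c=snap('side'); a=crop(c,220,230,345,390,3.7); cv2.imwrite('pics/d.png',a)
```

```text
t 3.15 box xyz [-16.7   2.3 113.2] toolx [-1. -0.  0.] z [-0. -0. -1.] F(box) [-0.53  0.5  -0.05] open 0.0
```

View pics/d.png

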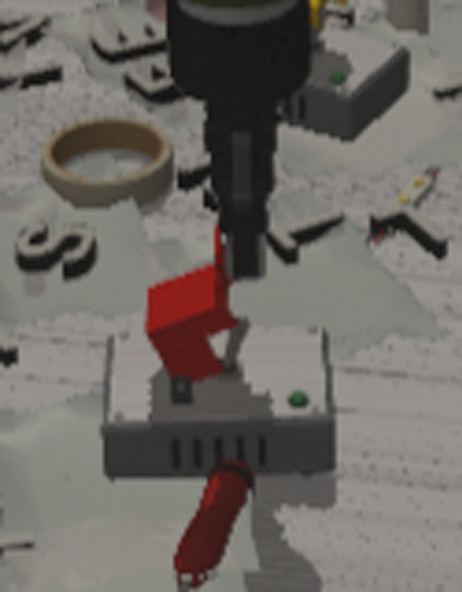

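The guard is lifting and the box has not moved. I'll continue past the balance point.

>>> {"op": "step_arm", "data": {
  "series": [-0.004, -0.002, 0, 0, 0, -0.009, -0.002, 0, 0, 0, -0.014, -0.002, 0, 0, 0, -0.02, -0.002, 0, 0, 0, -0.026, -0.002, 0, 0, 0, -0.032, -0.002, 0, 0, 0, -0.037, -0.002, 0, 0, 0, -0.041, -0.002, 0, 0, 0]
}}

```text
clock: 4.2
tool_pos: [535.3, 301.7, 113.2]
eef_rot: [-0.103, 0.995, -0.0, -0.0]
contact_force: [-0.4, 0.4, 0.3]
opening: 0.1
grip_force: 0.0
```

>>> {"op": "step_arm", "data": {
  "series": [-0.003, 0, 0, 0, 0, -0.003, 0, 0, 0, 0, 0.01, 0, -0.005, 0, 0, 0.03, 0, -0.01, 0, 0, 0.05, 0, -0.01, 0, 0, 0.065, 0, -0.01, 0, 0, 0.07, 0, -0.01, 0, 0, 0.07, 0, -0.01, 0, 0]
}}

```text
clock: 5.2
tool_pos: [466.2, 287.3, 123.7]
eef_rot: [-0.104, 0.995, 0.0, 0.0]
contact_force: [-0.8, -0.1, -0.8]
opening: 0.1
grip_force: 0.0
```

Run:
```python
from h import *
st()
c=snap('side'); a=crop(c,220,230,345,390,3.7); cv2.imwrite('pics/e.png',a)
```

```text
t 5.2 box xyz [-46.1   0.4 123.7] toolx [-1.    -0.001 -0.001] z [ 0.001  0.    -1.   ] F(box) [-0.83  0.08 -0.82] open 0.1
```

View pics/e.png

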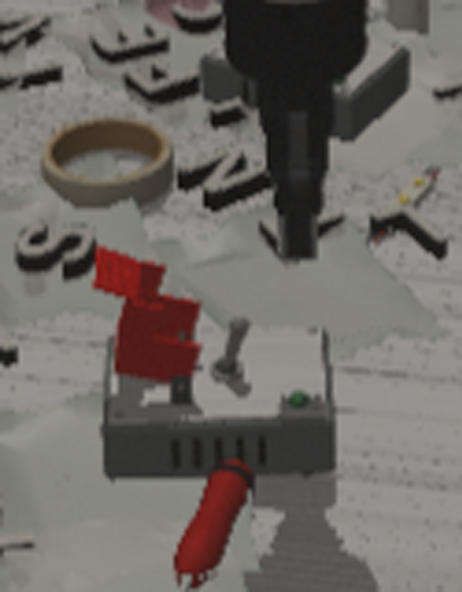

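The guard rests open and the toggle leans forward, its tip at crop (238,322). I'll lower in front of it to z ≈ 72 and push.

>>> {"op": "step_arm", "data": {
  "series": [0, 0, 0.015, 0, 0, 0, 0, 0.032, 0, 0, 0, 0, 0.045, 0, 0, 0, 0, 0.052, 0, 0, 0, 0, 0.052, 0, 0, -0.004, 0, 0.052, 0, 0, -0.008, 0, 0.052, 0, 0, -0.01, 0, 0.052, 0, 0]
}}

```text
clock: 6.25
tool_pos: [476.9, 289.6, 71.9]
eef_rot: [-0.103, 0.995, 0.0, 0.001]
contact_force: [0.4, -0.7, 0.4]
opening: -0.2
grip_force: 0.0
```

>>> {"op": "step_arm", "data": {
  "series": [-0.003, 0, 0, 0, 0, -0.006, 0, 0, 0, 0, -0.009, 0, 0, 0, 0, -0.012, 0, 0, 0, 0, -0.015, 0, 0, 0, 0, -0.018, 0, 0, 0, 0, -0.02, 0, 0, 0, 0, -0.021, 0, 0, 0, 0]
}}

```text
clock: 7.25
tool_pos: [496.9, 293.7, 71.3]
eef_rot: [-0.103, 0.995, 0.0, 0.0]
contact_force: [-0.7, -0.1, 1.5]
opening: -0.3
grip_force: 0.5
```

```bash
python3 -c "
from h import *
st()"
```

```text
t 7.25 box xyz [-14.7   0.3  71.3] toolx [-1. -0. -0.] z [ 0.  0. -1.] F(box) [-0.67  0.04  1.52] open -0.3
```

>>> {"op": "step_arm", "data": {
  "series": [-0.0005, 0, 0, 0, 0, -0.001, 0, 0, 0, 0, -0.0015, 0, 0, 0, 0, -0.002, 0, 0, 0, 0, -0.002, 0, 0, 0, 0, -0.002, 0, 0, 0, 0, -0.002, 0, 0, 0, 0, -0.002, 0, 0, 0, 0]
}}

```text
clock: 8.25
tool_pos: [498.7, 294.1, 71.3]
eef_rot: [-0.103, 0.995, 0.0, -0.0]
contact_force: [-0.2, -0.3, 1.1]
opening: -0.1
grip_force: 0.3
```

Run:
```python
from h import *
st()
c=snap('side'); a=crop(c,240,295,330,370,6); cv2.imwrite('pics/f.png',a)
```

```text
t 8.25 box xyz [-12.9   0.3  71.3] toolx [-1. -0.  0.] z [-0.  0. -1.] F(box) [-0.25 -0.3   1.08] open -0.1
```

View pics/f.png

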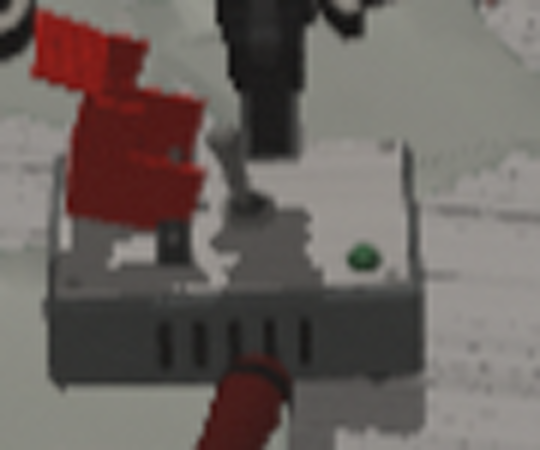

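The toggle now leans back, but force is low so it is not yet at its stop. I'll ease on in small increments.

>>> {"op": "step_arm", "data": {
  "series": [-0.0005, 0, 0, 0, 0, -0.001, 0, 0, 0, 0, -0.0015, 0, 0, 0, 0, -0.002, 0, 0, 0, 0, -0.002, 0, 0, 0, 0, -0.002, 0, 0, 0, 0, -0.002, 0, 0, 0, 0, -0.002, 0, 0, 0, 0]
}}

```text
clock: 9.3
tool_pos: [500.7, 294.4, 71.3]
eef_rot: [-0.103, 0.995, -0.0, -0.0]
contact_force: [-1.0, 0.6, -0.6]
opening: -0.1
grip_force: 0.4
```

>>> {"op": "step_arm", "data": {
  "series": [-0.0005, 0, 0, 0, 0, -0.001, 0, 0, 0, 0, -0.001, 0, 0, 0, 0, -0.001, 0, 0, 0, 0, -0.001, 0, 0, 0, 0, -0.001, 0, 0, 0, 0, -0.001, 0, 0, 0, 0, -0.001, 0, 0, 0, 0]
}}

```text
clock: 10.3
tool_pos: [501.0, 294.5, 71.1]
eef_rot: [-0.103, 0.995, -0.0, -0.001]
contact_force: [-4.7, -1.3, 2.5]
opening: -0.2
grip_force: 2.5
```

Run:
```python
from h import *
st()
c=snap('side'); print(c['pixels'][330:336,298:304].mean((0,1)))
h=load('top'); u,v=proj(c,[461.9,316.5,50]); print(u,v,c['pixels'][int(v)-1:int(v)+2,int(u)-1:int(u)+2].reshape(-1,3).tolist())
```

```text
t 10.3 box xyz [-10.6   0.3  71.1] toolx [-1.    -0.     0.002] z [-0.002 -0.    -1.   ] F(box) [-4.89 -0.31  2.54] open -0.2
[147.55555556 144.22222222 139.30555556]
300.0986325638034 336.5020261272085 [[125, 129, 119], [114, 120, 109], [120, 125, 116], [76, 100, 78], [60, 92, 65], [70, 95, 73], [51, 80, 54], [61, 92, 65], [50, 79, 55]]
```

The reading is 4.9 N, so the toggle is at its stop. I'll back off, rise, pass over the guard and come down behind it.

>>> {"op": "step_arm", "data": {
  "series": [0.008, 0, 0, 0, 0, 0.022, 0, 0, 0, 0, 0.025, 0, -0.01, 0, 0, 0.025, 0, -0.035, 0, 0, 0.025, 0, -0.065, 0, 0, 0.025, 0, -0.09, 0, 0, 0.025, 0, -0.1, 0, 0, 0.025, 0, -0.1, 0, 0]
}}

```text
clock: 11.35
tool_pos: [477.9, 289.8, 172.2]
eef_rot: [-0.103, 0.995, 0.0, 0.001]
contact_force: [-0.2, 0.1, 0.1]
opening: -0.1
grip_force: 0.0
```

>>> {"op": "step_arm", "data": {
  "series": [-0.015, 0, 0, 0, 0, -0.04, 0, 0, 0, 0, -0.07, 0, 0, 0, 0, -0.1, 0, 0, 0, 0, -0.12, 0, 0, 0, 0, -0.13, 0, 0, 0, 0, -0.13, 0, 0, 0, 0, -0.13, 0, 0, 0, 0]
}}

```text
clock: 12.35
tool_pos: [603.7, 316.2, 170.9]
eef_rot: [-0.104, 0.995, -0.0, -0.0]
contact_force: [-1.0, 0.3, 0.3]
opening: -0.0
grip_force: 0.0
```

Run:
```python
from h import *
st()
c=snap('side'); a=crop(c,215,230,345,370,4.2); cv2.imwrite('pics/g.png',a)
```

```text
t 12.35 box xyz [ 94.4   0.4 170.9] toolx [-1.    -0.     0.001] z [-0.001 -0.    -1.   ] F(box) [-0.95  0.52  0.28] open -0.0
```

View pics/g.png

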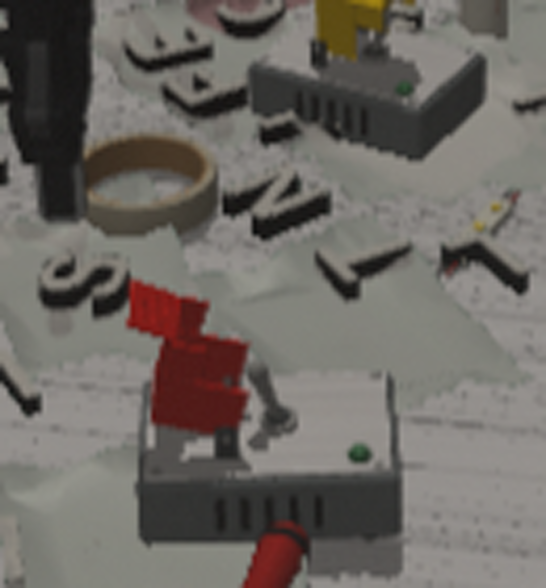

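The toggle leans fully back, tip at crop (258,362), and the guard is still open. I'll lower behind the lip and push it forward while rising slightly.

>>> {"op": "step_arm", "data": {
  "series": [0, 0, 0.015, 0, 0, 0, 0, 0.035, 0, 0, 0, 0, 0.052, 0, 0, 0, 0, 0.06, 0, 0, 0, 0, 0.061, 0, 0, 0.005, 0, 0.061, 0, 0, 0.009, 0, 0.061, 0, 0, 0.012, 0, 0.061, 0, 0]
}}

```text
clock: 13.4
tool_pos: [592.7, 313.9, 111.1]
eef_rot: [-0.103, 0.995, 0.0, 0.001]
contact_force: [-0.4, -0.2, -0.6]
opening: 0.1
grip_force: 0.0
```

>>> {"op": "step_arm", "data": {
  "series": [0.004, 0, 0, 0, 0, 0.008, 0, 0, 0, 0, 0.012, 0, -0.001, 0, 0, 0.016, 0, -0.002, 0, 0, 0.02, 0, -0.003, 0, 0, 0.024, 0, -0.004, 0, 0, 0.028, 0, -0.005, 0, 0, 0.031, 0, -0.006, 0, 0]
}}

```text
clock: 14.4
tool_pos: [562.0, 307.4, 116.3]
eef_rot: [-0.103, 0.995, -0.0, -0.0]
contact_force: [-0.7, -0.1, -0.6]
opening: -0.2
grip_force: 0.0
```

Run:
```python
from h import *
st()
c=snap('side'); a=crop(c,215,230,345,370,4.2); cv2.imwrite('pics/i.png',a)
P=np.load('red.npy')
for q in([6,0,82],[-16,0,82]):print(np.round(proj(c,R.from_euler('z',P[2]).apply(q)+[P[0],P[1],0]),1))
```

```text
t 14.4 box xyz [ 51.8   0.3 116.3] toolx [-1. -0.  0.] z [-0.  0. -1.] F(box) [-0.7   0.08 -0.63] open -0.2
[275.4 316. ]
[286.  315.7]
```

View pics/i.png

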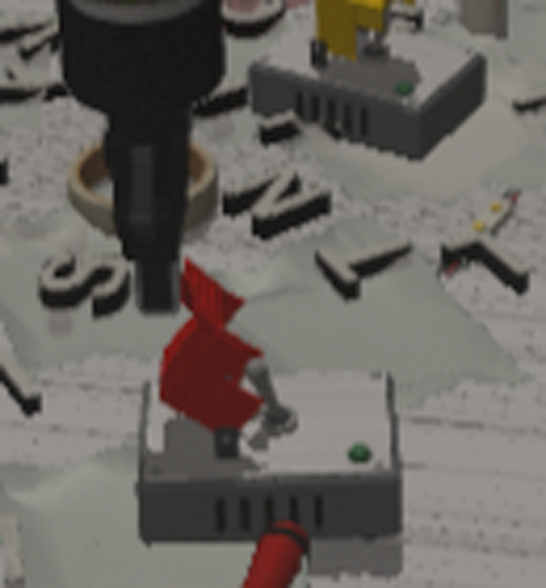

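The toggle tip matches its predicted "on" pixel, (275.4,316), and the guard is following. I'll push past the balance point, then lift away.

>>> {"op": "step_arm", "data": {
  "series": [0.005, 0, -0.001, 0, 0, 0.011, 0, -0.002, 0, 0, 0.017, 0, -0.003, 0, 0, 0.023, 0, -0.004, 0, 0, 0.029, 0, -0.004, 0, 0, 0.035, 0, -0.005, 0, 0, 0.039, 0, -0.005, 0, 0, 0.042, 0, -0.005, 0, 0]
}}

```text
clock: 15.45
tool_pos: [521.0, 298.7, 121.3]
eef_rot: [-0.103, 0.995, 0.0, 0.0]
contact_force: [-0.9, 0.8, 0.2]
opening: -0.0
grip_force: 0.0
```

>>> {"op": "step_arm", "data": {
  "series": [0, 0, 0, 0, 0, 0, 0, -0.01, 0, 0, 0, 0, -0.03, 0, 0, 0, 0, -0.055, 0, 0, 0, 0, -0.08, 0, 0, 0, 0, -0.1, 0, 0, 0, 0, -0.11, 0, 0, 0, 0, -0.11, 0, 0]
}}

```text
clock: 16.45
tool_pos: [521.7, 299.0, 232.2]
eef_rot: [-0.103, 0.995, 0.0, 0.001]
contact_force: [0.1, -0.0, -0.3]
opening: -0.1
grip_force: 0.0
```

Run:
```python
from h import *
st()
c=snap('side'); a=crop(c,215,220,345,390,3.5); cv2.imwrite('pics/j.png',a)
```

```text
t 16.45 box xyz [ 10.6   0.4 232.2] toolx [-1.    -0.    -0.001] z [ 0.001  0.    -1.   ] F(box) [ 0.12 -0.03 -0.26] open -0.1
```

View pics/j.png

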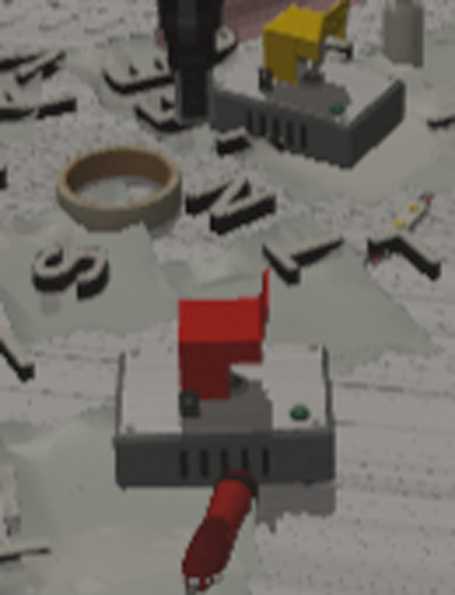

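The guard is shut over the toggle, with its lip at crop (266,275). The box corner is at pixel (248.6,344), the same as at the start. Nothing is in contact, so I'm handing in.

```bash
python3 -c "
from cell import hand_in
print(hand_in())"
```

```text
the job is handed in; nothing more can be done
None
```

I handed the job in at about 16.5 s: the red box's toggle is fully over to the back, its guard is shut over it again, and the last picture shows that box, the screwdriver and the yellow box where they were.

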